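Tip the drying plates over to the far rail

TASK

Three terracotta plates stand on edge in the drying rack, and two of them lean on the rail nearer the robot. So that their other side can dry, push those two gently over with the fingertips until they lean on the far rail like the third, feet still in the groove. Do not lift any plate, and leave the third plate and the things on the bench where they are.

Things in the scene. Friction and masses are not known exactly. Their poses are not given: they have to be found in the camera images.
- rack: Fixed wooden drying rack, 110 mm deep (x) by 480 mm long (y). Origin: centre of its underside, on the bench; +x points away from the robot (within 18 degrees), y along it, z up. A 22 mm wide groove runs along y at x = 0, floor 18 mm above the bench, between 12 mm high strips. End boards 115 mm high at y = -232 and +232 mm. Bays at y = -150, 0, +150 mm, parted by pegs 30 mm high.
- rack_near (a point): Middle of the rack's near rail: a fixed 10 mm dowel along the rack's y at x = -34 mm in the rack's frame, centre 98 mm above the bench. Plates stand about 50 mm proud of it. A plate pushed near its top away from the robot rocks about its foot; once past upright it falls by itself onto the far rail.
- rack_far (a point): Middle of the rack's far rail: a fixed 10 mm dowel along the rack's y at x = +34 mm in the rack's frame, centre 98 mm above the bench.
- plate_a: Rectangular terracotta plate on edge in the rack's groove: 120 mm wide (its y), 140 mm tall (its z, from the foot up), 14 mm thick (its x), a shallow rimmed hollow on its -x face; about 0.35 kg. Origin: middle of its foot, midway through the thickness. Starts in any bay, leaning about 15 degrees on the near rail (top towards the robot).
- plate_b: Rectangular terracotta plate on edge in the rack's groove: 120 mm wide (its y), 140 mm tall (its z, from the foot up), 14 mm thick (its x), a shallow rimmed hollow on its -x face; about 0.35 kg. Origin: middle of its foot, midway through the thickness. Starts in any bay, leaning about 15 degrees on the near rail (top towards the robot).
- plate_c: Rectangular terracotta plate on edge in the rack's groove: 120 mm wide (its y), 140 mm tall (its z, from the foot up), 14 mm thick (its x), a shallow rimmed hollow on its -x face; about 0.35 kg. Origin: middle of its foot, midway through the thickness. Starts in any bay, leaning about 15 degrees on the far rail (top away from the robot), as it should be.
- plate_a_top (a point): Middle of the top edge of plate_a, about 155 mm above the bench; seen in the rack's frame it lies about 36 mm to -x of the groove when the plate leans on the near rail and 36 mm to +x when it leans on the far rail.
- plate_b_top (a point): Middle of the top edge of plate_b, about 155 mm above the bench; seen in the rack's frame it lies about 36 mm to -x of the groove when the plate leans on the near rail and 36 mm to +x when it leans on the far rail.
- plate_c_top (a point): Middle of the top edge of plate_c, about 155 mm above the bench; seen in the rack's frame it lies about 36 mm to -x of the groove when the plate leans on the near rail and 36 mm to +x when it leans on the far rail.
- mug: Blue mug, 76 mm across, 85 mm high, handle to its +y, on the bench beyond the rack. Origin: centre of its underside. Bystander.
- jar: White jar with blue cap, 66 mm across, 95 mm high, on the bench to the left of the rack. Origin: centre of its underside. Bystander.
- bowl: Terracotta bowl, 110 mm across, 55 mm high, on the bench to the right of the rack. Origin: centre of its underside. Bystander.
Mind the look-alikes: they are no part of the job. Leave any turquoise look-alike of the plate_a alone. Leave any green look-alike of the plate_b alone.

How it is judged:
By the outcome, as a careful person would: the job done as asked, in the order asked, and still so for the second after the job is handed in, with the robot touching nothing.
It also fails if it takes over 45 s, if anything falls off the work surface, if the arm or the gripper's body presses on something with over 40 N, if the wrist force passes 120 N, or if a joint passes its speed limit or range.

ROBOT

A 7-joint arm with a two-finger parallel gripper is mounted at the origin on the work surface. World frame = base frame: x ahead of the robot, y to its left, z up, the work surface at z = 0. Lengths are in m, angles in degrees, forces in N, time in s.
With the tool pointing down it reaches from about 0.425 to 0.875 m from the base axis. Payload 4.7 kg.
Tool frame: the origin (TCP) lies midway between the tips of the shut fingers; the grasp point (between the pads) lies 19 mm behind it; z points along the fingers, y is the direction in which the jaws open and shut (so a half turn about z gives the same grasp; the last joint's range is limited). The gripper opens to 87 mm and grips with 3 to 60 N. Pads are 19 mm wide; open, the fingers measure 117 mm over their backs; the gripper's body (75 mm by 190 mm) begins 51 mm behind the grasp point.
Start: joints at [-68.291, 18.392, -4.016, 83.108, 1.295, 78.541, -3.26], TCP at [0.232, 0.607, 0.223] pointing down, gripper open.
Joint ranges: [-163.93, 163.93], [-17.29, 119.83], [-79.2, 71.16], [3.27, 140.29], [-89.18, 269.18], [5.43, 117.66], [-154.24, 154.24]. Speed limits (degrees/s): [147.25, 147.25, 180, 180, 180, 180, 180].

INTERFACE

Orientations are given as [roll, pitch, yaw] about the fixed x, y, z axes, in that order (R = Rz(yaw) Ry(pitch) Rx(roll)).
In Python, from cell import env gives the robot as it stands. The module is installed in compiled form; this text tells all that it offers.
- The arm moves only by the tool servo_tool, never from a script. Its argument "plan" is a list of rows, each a list of 3 entries, a list of its own where there are three numbers: the opening, from 0 (shut) to 1 (fully open), then the shift along the tool's x, y, z in cm, then the turn, a rotation vector about the tool's x, y, z in degrees. A call has 1 to 20 rows; each row shifts and turns the pose as measured when the row begins, along the tool's axes as they then stand; what a row does not reach is not made up. A row lasts 1/12 s, in which the tool goes at most 41.7 mm and 7.16 degrees, less where a joint would pass 70% of its speed; a pose out of reach is approached as far as the arm can. A call is refused whole if a number of a shift passes 4.17 or a number of a turn 7.16, either way. A call with a gripper value outside its range is refused whole. The fingers move at their own pace and stop on an object; "force" is the grip in N (left out, the last holds). Time passes only in rows, so rows that do not move let the fingers close. It gives the time, the measured TCP pose, the force and the opening at its end, in the units of the state.
- env.get_obs(): the state, without advancing time (a new reading comes with each control period).
- env.read_camera(name): name is "side" or "top" or "wrist"; returns a dict with "image" (384x512x3 uint8, blue, green, red), "fx", "fy", "cx", "cy" (pixels), "k1" (the pictures are not rectified: a ray, as slopes to the right and down, at radius r is drawn at 1 + k1 r^2 times it, then the intrinsics apply), "rvec" (rotation vector, rad) and "tvec" (3), from world to camera coordinates, as OpenCV has them; the wrist camera has in their place "T_tool_cam" (4x4, takes a point from camera to tool coordinates, whose origin is the TCP and whose axes are the flange's). Camera axes: x right, y down, z forward; pixel columns grow to the right and rows downward; lengths in m; the calibration is good to about 2 mm. A picture is of the moment at which its call begins: read the wrist's pose just before it. There is no depth.
- env.sign_off(): hands the job in, once; it reports no verdict.
The state is a dict: "time_s": time; "qpos": joint angles; "joint_velocities": joint speeds; "effort": joint torques, N m; "tool_pos": TCP position; "tool_rot": TCP orientation; "force": force on the tool from outside, world axes, zero at the start; "wrist_torque": the same for the moment, N m; "grip_width": finger opening in m.
Only numpy, scipy, OpenCV 4.12 (cv2) and the standard library are available. Lean on these libraries where they do the work, as an engineer would, in place of code of your own. Each camera call takes 0.05 s, during which the arm holds its last target. There are 200 camera calls.

## Working session

There is one attempt and no reset: what is moved stays moved. The work goes in short steps, Python scripts to look and compute and a tool call to move; the robot and the scene stay as the last step left them, time stands still between calls to the robot, and variables do not carry over. Pictures are saved under pics/ and viewed, about 8 in all and at most 12, crops included, and the job is handed in when it is done.

Besides the shell and the picture viewer there is one more tool, called after "Call:" as name(argument=value, ...) on one line, values as JSON. servo_tool: Moves the arm, as the interface text tells. Its arguments: {"type":"object","properties":{"plan":{"type":"array"},"force":{"type":"number"}},"required":["plan"]}

```bash
mkdir -p pics; cat > h.py <<'E'
import numpy as np, cv2
from cell import env
def cam(n):
    c=env.read_camera(n); return c
def ray(c,u,v):
    K=np.array([[c['fx'],0,c['cx']],[0,c['fy'],c['cy']],[0,0,1.]])
    p=cv2.undistortPoints(np.array([[[u,v]]],float),K,np.array([c['k1'],0,0,0.]))[0,0]
    # model: drawn = (1+k1 r^2)*ray : same as OpenCV
    R=cv2.Rodrigues(np.array(c['rvec'],float))[0]; t=np.array(c['tvec'],float).ravel()
    return -R.T@t, R.T@np.array([p[0],p[1],1.])
def onz(c,u,v,z):
    o,d=ray(c,u,v); return o+d*(z-o[2])/d[2]
def proj(c,P):
    K=np.array([[c['fx'],0,c['cx']],[0,c['fy'],c['cy']],[0,0,1.]])
    return cv2.projectPoints(np.array(P,float).reshape(-1,3),np.array(c['rvec'],float),np.array(c['tvec'],float),K,np.array([c['k1'],0,0,0.]))[0][:,0]
E
python3 - <<'E'
from h import *
import pickle
for n in ('top','side'):
    c=cam(n); pickle.dump(c,open(n+'.pkl','wb'))
    cv2.imwrite(f'pics/{n}0.png',c['image']); 
    print(n,ray(c,c['cx'],c['cy']),c['k1'])
o=env.get_obs(); print({k:np.round(v,3) for k,v in o.items()})
E
```

```text
top (array([4.05301090e-01, 1.10585229e-04, 1.38504487e+00]), array([ 0.1716559 , -0.02001665, -0.9849536 ])) -0.0849731713969146
side (array([ 0.16419947, -0.99554089,  1.00890559]), array([ 0.3503516 ,  0.69179227, -0.63140892])) -0.06767196590758452
{'time_s': np.float64(0.1), 'qpos': array([-68.292,  18.435,  -4.016,  83.167,   1.295,  78.541,  -3.261]), 'joint_velocities': array([-0.05 , -0.04 , -0.039, -0.203, -0.103,  0.017, -0.025]), 'effort': array([ 0.0000e+00, -4.9257e+01, -4.0600e-01, -3.1340e+01, -6.4000e-02,
        4.0000e-02,  0.0000e+00]), 'tool_pos': array([0.232, 0.607, 0.222]), 'tool_rot': array([-1.79903e+02,  5.00000e-03,  1.59101e+02]), 'force': array([-0.797, -0.189,  0.207]), 'wrist_torque': array([-0.013,  0.075, -0.054]), 'grip_width': np.float64(0.087)}
```

View pics/top0.png

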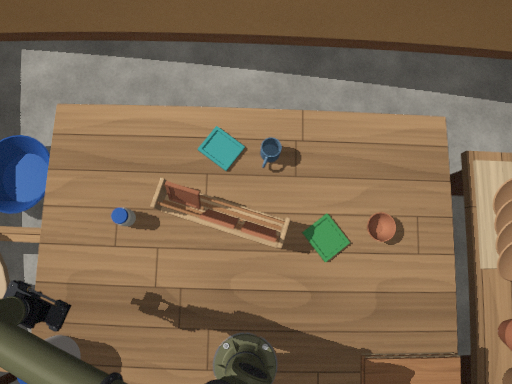

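View pics/side0.png

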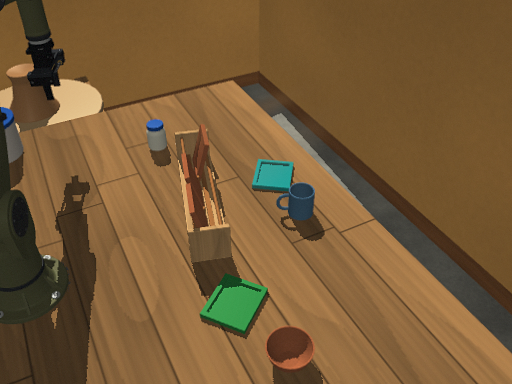

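The top view shows the rack from about (157,195) to (285,232). The left plate leans far, and the middle and right plates seem to lean near. I'll zoom in to confirm.

```bash
python3 - <<'E'
import pickle,cv2,numpy as np
from h import *
c=pickle.load(open('top.pkl','rb')); im=c['image']
crop=im[168:258,140:300]; big=cv2.resize(crop,None,fx=5,fy=5,interpolation=cv2.INTER_CUBIC); cv2.imwrite('pics/topcrop.png',big)
hsv=cv2.cvtColor(im,cv2.COLOR_BGR2HSV)
m=((hsv[...,0]<9)&(hsv[...,1]>130)&(hsv[...,2]>60)).astype(np.uint8); 
m[:168]=0;m[258:]=0;m[:,:140]=0;m[:,300:]=0
n,l,s,ce=cv2.connectedComponentsWithStats(m)
for i in range(1,n):
    if s[i,4]>30: print(s[i],ce[i],onz(c,*ce[i],.13),cv2.boxPoints(cv2.minAreaRect(np.argwhere(l==i)[:,::-1].astype(np.float32))).round(1).tolist())
E
```

```text
(no output)
```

View pics/topcrop.png

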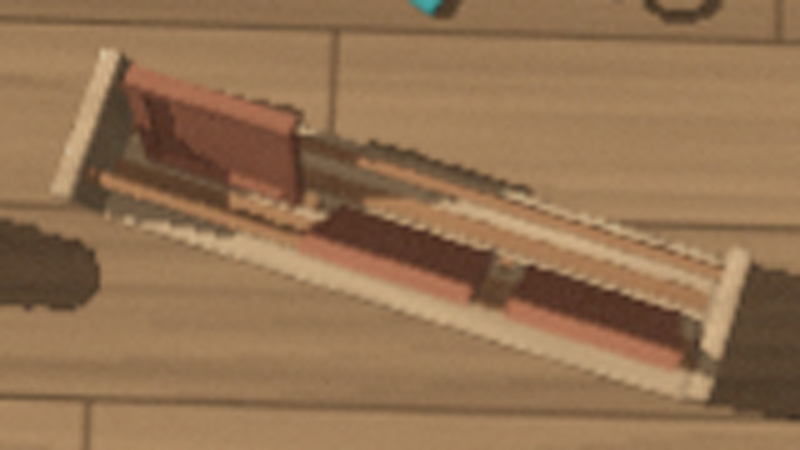

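Confirmed: the left bay (+y) plate already leans far, while the middle and right plates lean near. Next I'll turn the pixels of the end boards and plate top edges into positions.

```bash
python3 - <<'E'
import pickle
from h import *
np.set_printoptions(precision=4,suppress=True)
c=pickle.load(open('top.pkl','rb')); s=pickle.load(open('side.pkl','rb'))
f=lambda x,y,z: onz(c,x/5+140-.4,y/5+168-.4,z)
L=f(89,125,.115);R=f(718,324,.115)
print('L',L,'R',R,'len',np.linalg.norm(L-R)); y=(L-R)/np.linalg.norm(L-R); x=np.array([y[1],-y[0],0]); print('yaw',np.degrees(np.arctan2(x[1],x[0])))
o=(L+R)/2
for n,a,b in (('mid',(305,240),(470,297)),('right',(508,305),(682,362)),('left',(130,68),(298,120))):
    A=f(*a,.155);B=f(*b,.155);m=(A+B)/2;print(n,m,'len',np.linalg.norm(A-B),'rack',(m-o)@x,(m-o)@y)
for yy in (0,-.15):
    for d in (-.08,-.037,.0,.022):
        P=o+x*d+y*yy;print('tgt',yy,d,P[:2],np.hypot(*P[:2]))
G=o.copy()
for q in (o+.232*y,o-.232*y): q[2]=.115;print('side px',proj(s,q))
E
```

```text
L [0.6006 0.3235 0.115 ] R [ 0.4745 -0.12    0.115 ] len 0.4610949826159154
yaw -15.876436004818903
mid [0.5033 0.1063 0.155 ] len 0.11744145236537207 rack -0.034190030220329716 -0.00504243495264865
right [ 0.4638 -0.0339  0.155 ] len 0.12220839936219646 rack -0.03380761743568474 -0.15069913518073896
left [0.6184 0.2296 0.155 ] len 0.12122605352416166 rack 0.042821394332881416 0.14512633716075707
tgt 0 -0.08 [0.4606 0.1237] 0.4769000497936038
tgt 0 -0.037 [0.502  0.1119] 0.5142698116135175
tgt 0 0.0 [0.5375 0.1018] 0.5470876338907132
tgt 0 0.022 [0.5587 0.0957] 0.5668451861958989
tgt -0.15 -0.08 [ 0.4196 -0.0206] 0.42006339135940945
tgt -0.15 -0.037 [ 0.4609 -0.0324] 0.4620530644895989
tgt -0.15 0.0 [ 0.4965 -0.0425] 0.49832165759012087
tgt -0.15 0.022 [ 0.5177 -0.0485] 0.5199356309974245
side px [[190.4121 132.0307]]
side px [[207.7329 228.4742]]
```

The measurements agree: rack yaw is about -15.9°, the board spacing is 461 mm against 464, and the plate tops are at about -34 mm. I'll move above the approach point in front of the middle plate.

Call:
servo_tool(plan=[[0.4,[0,0,0],[0,0,-5]],[0.4,[-2.5,-2.8,0],[0,0,0]],[0.4,[-2.5,-2.8,0],[0,0,0]],[0.4,[-2.5,-2.8,0],[0,0,0]],[0.4,[-2.5,-2.8,0],[0,0,0]],[0.4,[-2.5,-2.8,0],[0,0,0]],[0.4,[-2.5,-2.8,0],[0,0,0]],[0.4,[-2.5,-2.8,0],[0,0,0]],[0.4,[-2.5,-2.8,0],[0,0,0]],[0.4,[-2.5,-2.8,0],[0,0,0]],[0.4,[-2.5,-2.8,0],[0,0,0]],[0.4,[-2.5,-2.8,0],[0,0,0]],[0.4,[-2.5,-2.8,0],[0,0,0]],[0.4,[-2.5,-2.8,0],[0,0,0]],[0.4,[0,0,0],[0,0,0]]])

```text
time_s: 1.35
tool_pos: [0.4503, 0.1476, 0.2127]
tool_rot: [-179.3, -0.4, 164.8]
force: [-1.1, -0.4, 0.2]
grip_width: 0.035
```

Call:
servo_tool(plan=[[0.4,[-1.2,-1.2,0],[0,0,0]],[0.4,[-1.0,-1.0,0],[-0.7,0.4,0.7]],[0.4,[0,0,0],[0,0,0]]])

```text
time_s: 1.6
tool_pos: [0.4661, 0.1168, 0.2119]
tool_rot: [180.0, -0.9, 163.8]
force: [-0.4, -0.1, 0.3]
grip_width: 0.0349
```

```bash
python3 - <<'E'
from h import *
o=env.get_obs(); print(o['tool_pos'],o['tool_rot'],o['force'])
c=cam('wrist'); cv2.imwrite('pics/w1.png',c['image'])
from scipy.spatial.transform import Rotation as Ro
T=np.eye(4);T[:3,:3]=Ro.from_euler('xyz',o['tool_rot'],degrees=True).as_matrix();T[:3,3]=o['tool_pos']
W=np.linalg.inv(T@np.array(c['T_tool_cam'])); c['rvec']=cv2.Rodrigues(W[:3,:3])[0];c['tvec']=W[:3,3]
O=np.array([.5375,.1018,0]);x=np.array([.962,-.2736,0]);y=np.array([.2736,.962,0])
im=c['image'].copy()
for d,yy,z in ((-.036,-.06,.155),(-.036,.06,.155),(-.036,-.21,.155),(-.036,-.09,.155)):
    p=proj(c,O+d*x+yy*y+[0,0,z])[0];print(p); cv2.drawMarker(im,(int(p[0]),int(p[1])),(255,255,0),0,14,2)
cv2.imwrite('pics/w1.png',im)
E
```

```text
[0.46611711 0.11682978 0.21189901] [179.98833618  -0.93224838 163.76743437] [-0.39775845 -0.06256256  0.28127165]
[182.6365369 258.2694838]
[340.53347993 257.27960784]
[ -3.65341853 256.77269305]
[143.64970416 258.21714129]
```

View pics/w1.png

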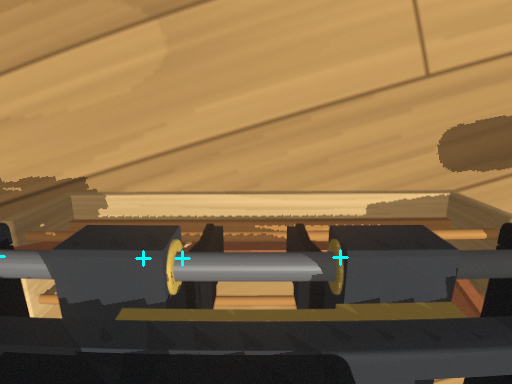

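The wrist view shows the near strip and rail, with both fingertips around (215,225) and (297,225). The plates are mostly hidden behind the gripper. The tool is at rack x -73 mm and y -5 mm, clear of the plates, so I'll descend to fingertip height.

Call:
servo_tool(plan=[[0.4,[0,0,2.5],[0,0,0]],[0.4,[0,0,2.5],[0,0.5,0]],[0.4,[0,0,2.0],[0,0,0]],[0.4,[0,0,0],[0,0,0]]])

```text
time_s: 1.98
tool_pos: [0.4628, 0.1247, 0.1405]
tool_rot: [179.8, -1.4, 164.2]
force: [-1.2, 0.1, -0.4]
grip_width: 0.0348
```

Call:
servo_tool(plan=[[0.4,[-1.0,0,0.3],[0,0,0]],[0.4,[-1.0,0,0],[0,-1.0,0]],[0.4,[-0.5,0,0],[0,0,0]],[0.4,[-0.5,0,0],[0,0,0]],[0.4,[-0.5,0,0],[0,0,0]],[0.4,[-0.5,0,0],[0,0,0]]])

```text
time_s: 2.48
tool_pos: [0.5012, 0.1201, 0.1393]
tool_rot: [179.7, -0.4, 164.8]
force: [-0.0, -1.1, -0.4]
grip_width: 0.0348
```

Call:
servo_tool(plan=[[0.4,[-0.4,-0.1,0],[0,0,0]],[0.4,[-0.4,-0.1,0],[0,0,0]],[0.4,[-0.4,-0.1,0],[0,0,0]],[0.4,[-0.4,-0.1,0],[0,0,0]],[0.4,[-0.4,0,0],[0,0,0]]])

```text
time_s: 2.9
tool_pos: [0.5226, 0.11, 0.1407]
tool_rot: [179.6, -0.3, 164.7]
force: [0.6, 0.4, -0.5]
grip_width: 0.0347
```

```bash
python3 - <<'E'
from h import *
o=env.get_obs(); print(o['tool_pos'],o['force'])
s=cam('side')['image'][110:270,150:270]; t=cam('top')['image'][168:258,140:300]
cv2.imwrite('pics/m2.png',np.hstack([cv2.resize(s,None,fx=2.5,fy=2.5,interpolation=2),cv2.resize(t,(500,400),interpolation=2)[:400]]))
E
```

```text
[0.52263557 0.10998075 0.14067233] [ 0.60480902  0.39851781 -0.49128386]
```

View pics/m2.png

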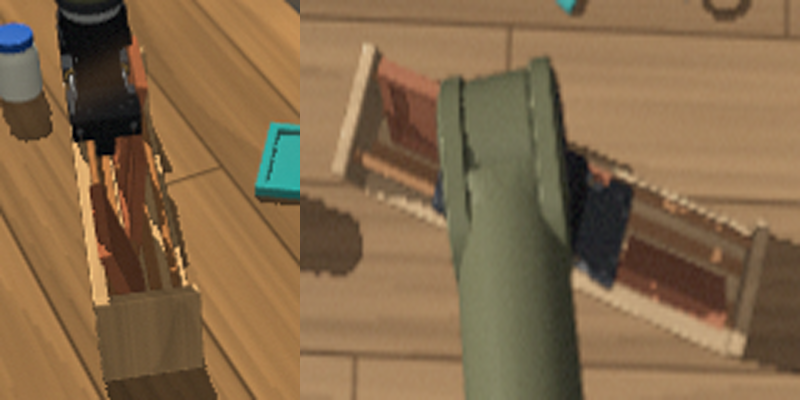

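The side crop shows the middle plate now close to upright ahead of the fingers, with the right plate still leaning near. I'll carry it gently past upright.

Call:
servo_tool(plan=[[0.4,[-0.4,0,0.1],[0,0,0]],[0.4,[-0.4,0,0],[0,0,0]],[0.4,[-0.4,0,0],[0,0,0]],[0.4,[-0.4,0,0],[0,0,0]],[0.4,[-0.3,0,0],[0,0,0]],[0.4,[0,0,0],[0,0,0]],[0.4,[0,0,0],[0,0,0]]])

```text
time_s: 3.58
tool_pos: [0.5428, 0.1046, 0.139]
tool_rot: [179.7, -0.3, 164.7]
force: [-1.0, 0.1, -0.4]
grip_width: 0.0348
```

Call:
servo_tool(plan=[[0.4,[2.0,0,0],[0,0,0]],[0.4,[2.5,0,0],[0,0,0]],[0.4,[2.5,0,0],[0,0,0]],[0.4,[0.8,0,-2.5],[0,0,0]],[0.4,[0,0,-2.5],[0,0,0]],[0.4,[0,-2.5,0],[0,0,0]],[0.4,[0,-2.5,0],[0,0,0]],[0.4,[0,-2.5,0],[0,0,0]],[0.4,[0,-2.5,0],[0,0,0]],[0.4,[0,-2.5,0],[0,0,0]],[0.4,[0,-2.5,0],[0,0,0]],[0.4,[0,0,0],[0,0,0]]])

```text
time_s: 4.58
tool_pos: [0.4214, -0.0227, 0.1905]
tool_rot: [179.7, -0.3, 165.2]
force: [-0.3, 0.2, -0.1]
grip_width: 0.035
```

```bash
python3 - <<'E'
from h import *
o=env.get_obs(); P=o['tool_pos']-np.array([.5375,.1018,0]); print(o['tool_pos'],o['tool_rot'],'d',P@[.962,-.2736,0],'y',P@[.2736,.962,0])
s=cam('side')['image'][110:270,150:270]; t=cam('top')['image'][168:258,140:300]
cv2.imwrite('pics/m3.png',np.hstack([cv2.resize(s,None,fx=2.5,fy=2.5,interpolation=2),cv2.resize(t,(500,400),interpolation=2)[:400]]))
E
```

```text
[ 0.42143979 -0.02271266  0.19048753] [179.65088683  -0.32191087 165.15609126] d -0.07758326043972785 y -0.15153525097015685
```

View pics/m3.png

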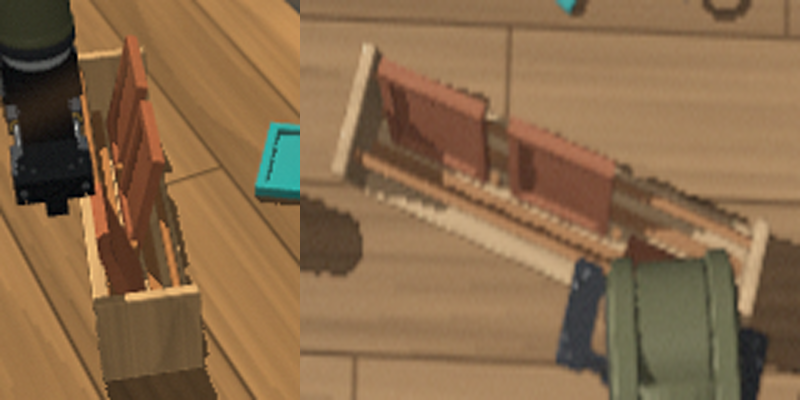

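The middle plate now leans far, parallel with the left one. The tool is in front of the right plate at rack x -78 mm and y -152 mm, so I'll descend and repeat.

Call:
servo_tool(plan=[[0.4,[0,0,2.5],[0,0,0.8]],[0.4,[0,0,2.3],[0,0,0]],[0.4,[0,0,0.3],[0,0,0]]])

```text
time_s: 4.93
tool_pos: [0.425, -0.0143, 0.1404]
tool_rot: [179.3, -0.0, 164.8]
force: [-1.1, 0.9, 0.6]
grip_width: 0.0345
```

Call:
servo_tool(plan=[[0.4,[-1.0,-0.3,0.2],[0,0,0]],[0.4,[-1.0,-0.2,0],[0,0,0]],[0.4,[-0.5,-0.2,0],[0,0,0]],[0.4,[-0.4,-0.1,0],[0,0,0]],[0.4,[-0.4,-0.1,0],[0,0,0]],[0.4,[-0.4,-0.1,0],[0,0,0]],[0.4,[-0.4,-0.1,0],[0,0,0]],[0.4,[-0.4,-0.1,0],[0,0,0]],[0.4,[-0.4,-0.1,0],[0,0,0]]])

```text
time_s: 5.68
tool_pos: [0.4734, -0.0355, 0.1402]
tool_rot: [179.3, -0.0, 165.3]
force: [-0.2, -0.1, -0.3]
grip_width: 0.0352
```

Call:
servo_tool(plan=[[0.4,[-0.4,0,0.1],[0,0,0]],[0.4,[-0.4,0,0],[0,0,0.5]],[0.4,[-0.4,0,0],[0,0,0]],[0.4,[-0.4,0,0],[0,0,0]],[0.4,[-0.4,0,0],[0,0,0]],[0.4,[-0.4,0,0],[0,0,0]],[0.4,[-0.4,0,0],[0,0,0]],[0.4,[0,0,0],[0,0,0]],[0.4,[0,0,0],[0,0,0]]])

```text
time_s: 6.43
tool_pos: [0.5041, -0.0443, 0.1389]
tool_rot: [179.3, -0.0, 164.7]
force: [0.1, -0.1, 0.2]
grip_width: 0.0349
```

Call:
servo_tool(plan=[[0.4,[2.0,0,0],[0,0,0]],[0.4,[2.5,0,0],[0,0,0]],[0.4,[2.5,0,0],[0,0,0]],[0.4,[0.8,0,-2.5],[0,0,0]],[0.4,[0,0,-2.5],[0,0,0]],[0.4,[0,0,-2.5],[0,0,0]],[0.4,[0,-3,-1],[0,0,0]],[0.4,[0,-3,0],[0,0,0]],[0.4,[0,-3,0],[0,0,0]],[0.4,[0,-3,0],[0,0,0]],[0.4,[0,-3,0],[0,0,0]],[0.4,[0,0,0],[0,0,0]],[0.4,[0,0,0],[0,0,0]]])

```text
time_s: 7.52
tool_pos: [0.3813, -0.1733, 0.2258]
tool_rot: [179.3, 0.0, 165.0]
force: [0.5, -0.4, -0.2]
grip_width: 0.0348
```

```bash
python3 - <<'E'
from h import *
o=env.get_obs(); print(o['time_s'],o['tool_pos'],o['force'])
s=cam('side')['image'][110:270,150:270]; T=cam('top')['image']; t=T[168:258,140:300]
cv2.imwrite('pics/m4.png',np.hstack([cv2.resize(s,None,fx=2.5,fy=2.5,interpolation=2),cv2.resize(t,(500,400),interpolation=2)[:400]]))
import pickle
d=cv2.absdiff(T,pickle.load(open('top.pkl','rb'))['image']).max(2)
for n,(a,b,w,h) in dict(mug=(255,132,35,40),jar=(108,202,30,30),bowl=(365,210,38,38),turq=(195,122,55,55),green=(300,208,55,58)).items(): print(n,(d[b:b+h,a:a+w]>40).sum())
E
```

```text
7.5167 [ 0.38134748 -0.173348    0.22584717] [ 0.5089645  -0.37373534 -0.22921658]
mug 0
jar 0
bowl 0
turq 0
green 864
```

View pics/m4.png

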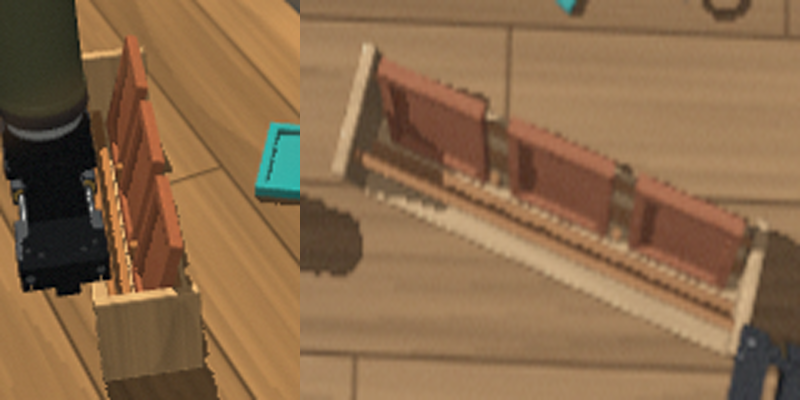

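All three plates now lean on the far rail, parallel and with feet in the groove. The "green" difference is probably the arm or its shadow in front of that plate, so I'll check it from the side view before handing in.

```bash
python3 - <<'E'
from h import *
import pickle
def g(im):
    h=cv2.cvtColor(im,cv2.COLOR_BGR2HSV); m=cv2.inRange(h,(50,120,40),(80,255,255)); return cv2.boundingRect(m),int((m>0).sum())
for n in('side','top'): print(n,g(pickle.load(open(n+'.pkl','rb'))['image']),g(cam(n)['image']))
env.sign_off(); print(env.get_obs()['time_s'])
E
```

```text
side ((200, 273, 68, 61), 2407) ((200, 273, 68, 61), 2403)
top ((303, 214, 46, 48), 1125) ((303, 214, 46, 35), 839)
the job is handed in; nothing more can be done
the job is handed in; nothing more can be done
```

I pushed the middle and right (-y) plates over with the fingertips at about 140 mm height, and both now lean on the far rail. No plate was lifted, and the job was handed in at about 7.6 s of robot time.

- **Plates:** the last top and side pictures show all three leaning on the far rail, parallel, with their feet in the groove. The left plate was not touched. Wrist force readings stayed around 1 N, but I only read them at the end of each move, so peaks in between were not recorded.
- **Things on the bench:** the mug, jar, bowl and turquoise look-alike show no change from the first top picture.
- **One check that disagreed:** the green look-alike's area in the top picture changed, and less of it was visible than at the start. In the side picture its outline was identical before and after, so the gripper was most likely hiding part of it from above.

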